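# Shut, pin and squeeze the ampoule clamp

### The job

The hinged clamp around the ampoule stands open. Swing the blue jaw fully shut against the silver one, then take the steel pin with the red knob out of its white block and push it down through the aligned holes at the free end until the knob sits flush on the clamp, and finally pinch the two black rubber pads firmly together between the fingers. Finish while still holding that squeeze (do not let go), with the pin home; do not push against the ampoule or shift the other things on the table.

Things in the scene. Friction and masses are not known exactly. Their poses are not given: they have to be found in the camera images.
- clamp: Clamshell clamp fixed to the table; dark steel base plate 100 x 180 x 10 mm; origin under the plate's centre, y along the jaws from hinge (y = -70 mm) to free end (y = +80 mm), x across them, z up. Silver fixed jaw on the +x side of the parting plane x = 0, blue jaw on the -x side when shut; each 20 mm thick, tops at z = 90 mm (silver) and 88 mm (blue) from y = -22 mm on, 66 mm nearer the hinge.
- swing_jaw (a joint): Angle of the blue jaw about its upright hinge: 0 = fully shut (a hard stop), growing as it swings open toward -x of the clamp (counter-clockwise from above), at most 1.1 rad. A stiff hinge (about 0.08 N m of friction, no spring): it stays where it is left.
- hinge_axis (a point): Top of the hinge axis, 66 mm above the table, on the clamp's y axis at y = -70 mm; axes as the clamp's.
- lock_hole (a point): Centre of the mouth of the pin hole in the silver upper lug at the clamp's free end (clamp y = +63 mm), 90 mm above the table. The upright hole (12 mm wide, chamfered) runs down through the upper silver lug, the blue jaw's lug and the lower silver lug (down to z = 40 mm), which line up when the jaw is shut; it is open below. Axes as the clamp's.
- squeeze_spot (a point): Point on the parting plane midway between the two rubber pads of the shut clamp, 77 mm above the table (13 mm below the silver jaw's top); axes as the clamp's. The pads are 45 mm apart over their outer faces along the clamp's x, 32 mm long along y, z = 43 to 87 mm. The spot is 33 mm from the pin hole (the seated knob's top is at z = 116 mm) and 71 mm from the ampoule.
- front_pad: Black rubber pad, 2 mm proud of the blue jaw's outer face, 84 to 116 mm out from the hinge, z = 43 to 87 mm; it turns with the jaw. Origin on the hinge axis at table height, y along the jaw. In this frame the blue jaw is a wall x = -20 to 0 mm, z = 12 to 88 mm for y = 48 to 117 mm (12 to 64 mm nearer the hinge), then to y = 150 mm a lug 36 mm wide, z = 57 to 73 mm.
- back_pad: Black rubber pad on the outer face of the silver jaw (its origin is the clamp's).
- pin_knob (a point): Centre of the pin's red knob (18 mm across, 26 mm tall, upright). Below the knob the steel shaft is 9 mm thick and 46 mm long with a tapered tip, so the tip lies 59 mm below this point and the knob's underside 13 mm below it. About 50 g. z along the pin, up.
- pin_block: White plastic block 56 x 56 x 40 mm in which the pin stands upright; fixed; origin under its centre. The pin stands 32 mm deep in a 10.5 mm hole, its knob's underside 14 mm above the block's top, knob centre 67 mm above the table.
- ampoule: Ampoule with a hexagonal metal head, 27 x 30 x 121 mm, standing upright between the jaws near the hinge (on the clamp's y axis at y = -41 mm); fixed in the clamp. Its head reaches from z = 70 to 125 mm: keep the gripper's body above or beside it. Origin at its foot, 2 mm above the table.
- navy_lid: Bystander: navy plastic flask cup, 109 mm across, 37 mm tall, at the left; origin under its centre.
- red_cap_1: Bystander: red screw cap, 44 mm across, 16 mm tall, at the left; origin under its centre.
- marker_pen: Bystander: marker pen, 128 mm long, lying behind the clamp near the table's far edge.
- spanner: Bystander: open-ended spanner, 164 mm long, lying near the table's far edge.

How it is judged (in metres and radians):
On the way, in this order (a step that is already met when the one before it is completed fails the run):
1. the blue jaw is swung fully shut, before the pin is in (value of joint swing_jaw below 0.03 rad and distance between pin_knob and lock_hole above 0.08 m), for 0.2 s.
2. the pin is pushed home through the aligned holes (horizontal distance between pin_knob and lock_hole below 0.006 m and z of pin_knob in the frame of lock_hole below 0.017 m and value of joint swing_jaw below 0.03 rad), for 0.2 s.
At the end, for the whole second after the job is handed in: Blue jaw shut (within 0.025 rad), pin upright (within 0.12 rad) through all three lugs with its knob's underside within 4 mm of the clamp's top and within 6 mm of the hole's axis, and the fingers still pressing on both rubber pads with more than 4 N each (value of joint swing_jaw below 0.025 rad and horizontal distance between pin_knob and lock_hole below 0.006 m and z of pin_knob in the frame of lock_hole below 0.017 m and angle between pin_knob's own z axis and vertical below 0.12 rad and contact force between the fingers and front_pad above 4 N and contact force between the fingers and back_pad above 4 N); the arm keeps its last pose, push and grip.
It fails at once if the ampoule is pushed with more than 3 N (contact force between any of the fingers, the arm and ampoule above 3 N).
It fails at once if a bystander is shifted by more than 3 cm (distance of any of navy_lid, red_cap_1, marker_pen, spanner from where it was at the start of the episode above 0.03 m).
It also fails if it takes over 64 s, if anything falls off the work surface, if the arm or the gripper's body presses on something with over 40 N, if the wrist force passes 120 N, or if a joint passes its speed limit or range.

### The arm

A 6-joint arm with a two-finger parallel gripper is mounted at the origin on a cart in front of the work surface, level with it; the furniture and walls round the work are solid. World frame = base frame: x ahead of the robot, y to its left, z up, the work surface at z = 0. Lengths are in mm, angles in rad, forces in N, time in s.
With the tool pointing down it reaches from about 275 to 825 mm from the base axis. Payload 5.2 kg.
Tool frame: the origin (TCP) lies at the very end of the fingers, on their centre line; the grasp point (between the pads) lies 19 mm behind it; z points along the fingers, y is the line along which they close (so a half turn about z gives the same grasp; the last joint's range is limited). The gripper opens to 93 mm and grips with 3 to 60 N. Pads are 15 mm wide; open, the fingers measure 128 mm over their backs; the gripper's body (75 mm by 188 mm) begins 65 mm behind the grasp point.
Start: joints at [0.898, 0.259, 1.535, -0, 1.348, -0.203], TCP at [248.97, 490.428, 218.653] pointing down, gripper open.
Joint ranges: [-3.14, 3.14], [-0.91, 2.08], [0.19, 2.58], [-1.22, 4.36], [0.22, 2.71], [-3.12, 3.12]. Speed limits (rad/s): [2.57, 2.57, 3.14, 3.14, 3.14, 3.14].

### API

Orientations are given as [roll, pitch, yaw] about the fixed x, y, z axes, in that order (R = Rz(yaw) Ry(pitch) Rx(roll)).
In Python, from bench import robot gives the robot as it stands. The module is installed in compiled form; this text tells all that it offers. Calls block until the motion is done:
- robot.move_ptp(position, orientation): joint-space move of the TCP to a pose.
- robot.move_linear(position, ori=None, speed=150, f_stop=None): straight line of the TCP; ori=None keeps the orientation; speed is the mean speed in mm/s. With f_stop (N) it stops when the force on the tool has changed by that much, and returns True; else False.
- robot.move_j(angles): joint-space move.
- robot.move_gripper(opening): opening from 0.0 (shut) to 1.0 (fully open); the grip force is fixed at half the most; returns when the fingers have stopped.
- robot.sleep(seconds).
- robot.inverse_kinematics(position, orientation): joint angles nearest the present ones, or None.
- robot.get_image(name): name is "scene" or "top" or "wrist"; returns a dict with "img" (384x512x3 uint8, blue, green, red), "fovy" (degrees; the focal length in pixels is half the picture's height over the tangent of half this angle, whatever the lens; pixels are square), "cx", "cy" (the principal point, pixels), "k1" (the pictures are not rectified: a ray, as slopes to the right and down, at radius r is drawn at 1 + k1 r^2 times it, then the intrinsics apply), "eye" and "orientation" of the camera in the world. Camera axes: x right, y down, z forward; pixel columns grow to the right and rows downward; lengths in mm; the calibration is good to about 2 mm. A picture is of the moment at which its call begins. There is no depth.
A pose or a line that the arm cannot do raises robot.MotionError and nothing moves.
- robot.hand_in(): hands the job in; it is judged then, once.
Readings, each from a call of its own:
- robot.current_t(): time.
- robot.current_qpos(): joint angles.
- robot.current_joint_vel(): joint speeds.
- robot.current_joint_efforts(): joint torques, N m.
- robot.current_tcp_pos(): TCP position.
- robot.current_eef_rot(): TCP orientation.
- robot.current_contact_force(): force on the tool from outside, world axes, zero at the start.
- robot.current_ft_torque(): the same for the moment, N m.
- robot.current_gripper_width(): opening from 0.0 (shut) to 1.0 (fully open).
- robot.current_finger_force(): force on a finger pad.
Only numpy, scipy, OpenCV 4.12 (cv2) and the standard library are available. Lean on these libraries where they do the work, as an engineer would, in place of code of your own. Each camera call takes 0.05 s, during which the arm holds its last target. There are 200 camera calls.

## Working session

There is one attempt and no reset: what is moved stays moved. The work goes in short steps, each a Python script; the robot and the scene stay as the last script left them, time stands still between calls to the robot, and variables do not carry over. Pictures are saved under pics/ and viewed, at most 10 in all, crops included, and the job is handed in when it is done.

```bash
mkdir -p pics
cat > h.py <<'E'
import numpy as np, cv2, pickle
from scipy.spatial.transform import Rotation as R
from bench import robot
def K(c):
    f=c["img"].shape[0]/2/np.tan(np.radians(c["fovy"])/2); return f
def rot(c):
    o=np.array(c["orientation"],float)
    return o if o.shape==(3,3) else R.from_euler('xyz',o).as_matrix()
def ray(c,u,v):
    f=K(c); d=np.array([(u-c["cx"])/f,(v-c["cy"])/f]); s=d.copy()
    for _ in range(30): s=d/(1+c["k1"]*(s@s))
    return rot(c)@np.array([s[0],s[1],1])
def atz(c,u,v,z):
    d=ray(c,u,v); e=np.array(c["eye"]); return e+d*(z-e[2])/d[2]
def proj(c,p):
    q=rot(c).T@(np.array(p,float)-np.array(c["eye"])); s=q[:2]/q[2]; s=s*(1+c["k1"]*(s@s))
    return s*K(c)+[c["cx"],c["cy"]]
def tri(obs):
    A=0;b=0
    for c,u,v in obs:
        d=ray(c,u,v); d/=np.linalg.norm(d); P=np.eye(3)-np.outer(d,d); A=A+P; b=b+P@np.array(c["eye"])
    return np.linalg.solve(A,b)
def snap(name,tag,view=True):
    c=robot.get_image(name); pickle.dump(c,open(f"pics/{tag}.pkl","wb"))
    cv2.imwrite(f"pics/{tag}.png",cv2.resize(c["img"],(800,600),interpolation=cv2.INTER_CUBIC)); return c
def load(t): return pickle.load(open(f"pics/{t}.pkl","rb"))
E
python3 -c "
from h import *
for n in ['scene','top']:
    c=snap(n,n+'0'); print({k:v for k,v in c.items() if k!='img'})
print(robot.current_eef_rot(),robot.current_t())"
```

```text
{'fovy': 51.35370966060854, 'cx': 249.89081898630172, 'cy': 195.29142312447487, 'k1': -0.03577985385313153, 'eye': array([-284.68962546, -426.31025353,  703.10579071]), 'orientation': array([-2.12341141, -0.01445427, -1.03888091])}
{'fovy': 47.7254445102364, 'cx': 259.37892531847535, 'cy': 190.22671569450262, 'k1': -0.1601407694510999, 'eye': array([ 408.62755139,   72.84021007, 1166.86790123]), 'orientation': array([-2.98649063,  0.01966498, -1.54348788])}
[-3.14001149e+00 -3.11372918e-04  2.67180623e+00] 0.1
```

View pics/scene0.png

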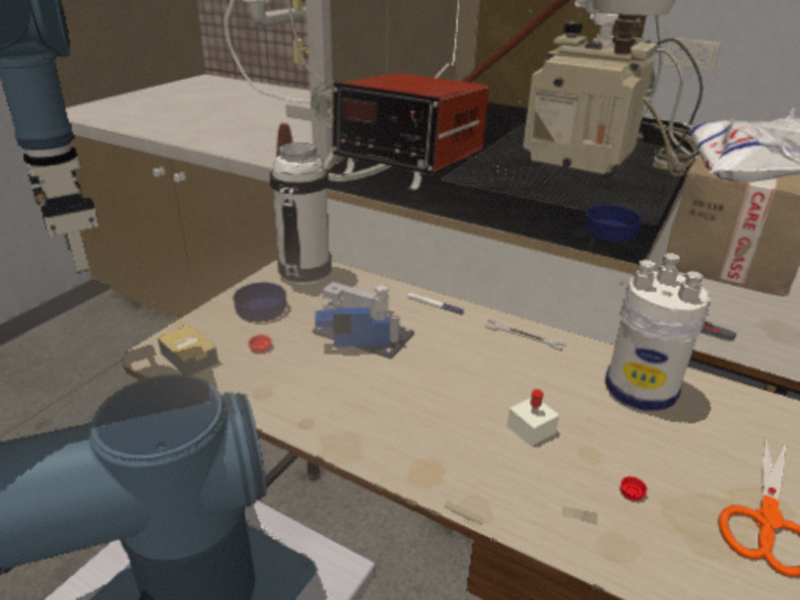

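View pics/top0.png

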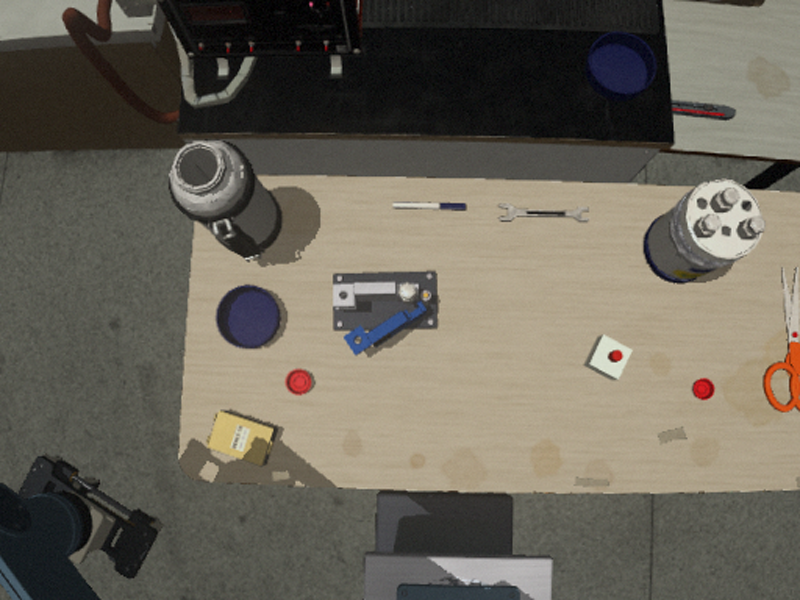

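The top view shows the clamp plate with corners at about (333,273), (436,270), (438,328) and (333,331). The lock hole is at (343,295), the hinge at about (426,296), the blue jaw's free end at about (357,342), and the knob at (615,355). In the scene view the knob is at (537,397).

Run:
```python
from h import *
t=load('top0'); s=load('scene0')
S=lambda x,y:((x+.5)*.64-.5,(y+.5)*.64-.5)
cs=[(333,273),(436,270),(438,328),(333,331)]
P=[atz(t,*S(*c),10)[:2] for c in cs]; print(np.round(P,1),'centre',np.mean(P,0))
for n,p,z in [('hole',(343,295),90),('hinge',(426,296),66),('knob',(615,355),80),('bluelug',(357,342),73)]:
    print(n,atz(t,*S(*p),z).round(1))
# HSV red blob for knob
print('tri knob',tri([(t,*S(615,356)),(s,*S(537,398))]).round(1))
# wrist picture from above the clamp
c=np.mean(P,0)
for yaw in (0,np.pi/2,-np.pi/2,np.pi):
    print(yaw,robot.inverse_kinematics([c[0]-40,c[1],330],[np.pi,0,yaw]))
```

```text
[[629.  228.2]
 [638.5  49. ]
 [537.3  43.5]
 [527.5 223.8]] centre [583.0943825 136.1215982]
hole [578.  199.7  90. ]
hinge [583.5  65.7  66. ]
knob [ 492.  -242.7   80. ]
bluelug [504.2 175.7  73. ]
tri knob [ 491.8 -247.4   65.9]
0 [ 4.63718566e-02  2.28563846e-01  1.30743138e+00 -4.44089210e-16
  1.60559742e+00  1.61716818e+00]
1.5707963267948966 [ 4.63718566e-02  2.28563846e-01  1.30743138e+00 -4.44089210e-16
  1.60559742e+00  4.63718566e-02]
-1.5707963267948966 [ 0.04637186  0.22856385  1.30743138  0.          1.60559742 -3.0952208 ]
3.141592653589793 [ 0.04637186  0.22856385  1.30743138  0.          1.60559742 -1.52442447]
```

Run:
```python
from h import *
robot.move_ptp([520,150,330],[np.pi,0,np.pi/2+.05])
robot.move_gripper(0.0)
c=snap('wrist','w1'); print(c['eye'],c['orientation'],c['fovy'],robot.current_t())
```

```text
[516.20476612 219.08780395 496.95639386] [2.89032712e+00 1.33996435e-03 4.98865228e-02] 65.3508793022925 3.25
```

View pics/w1.png

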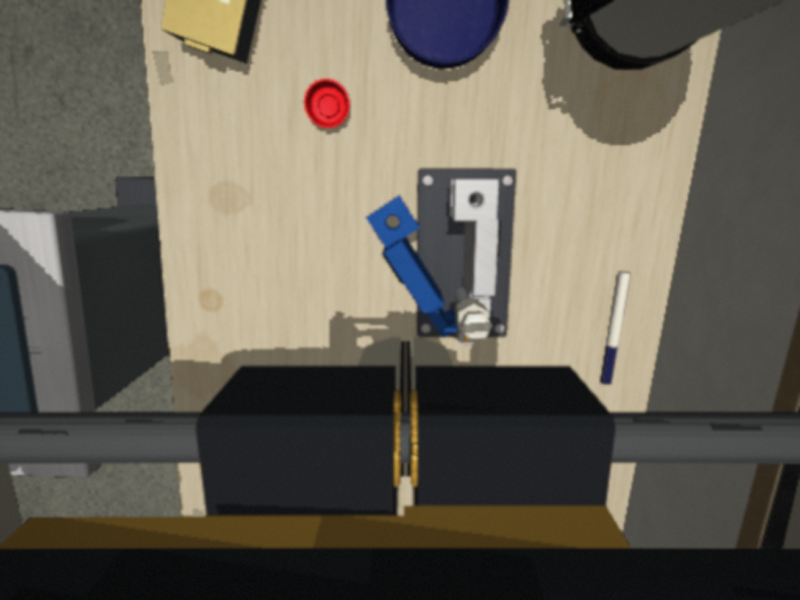

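Wrist view: the lock hole is at (476,199), the blue lug hole at (393,221), and the plate corners at (419,169), (516,170) and (506,336).

Run:
```python
from h import *
w=load('w1')
S=lambda x,y:((x+.5)*.64-.5,(y+.5)*.64-.5)
for n,p,z in [('hole',(476,199),90),('blue',(393,221),73),('c1',(419,169),10),('c2',(516,170),10),('c3',(506,336),10)]:
    print(n,atz(w,*S(*p),z).round(1))
print('proj hinge top',proj(w,[586.8,66,66])/.64)
t=load('top0'); 
cv2.imwrite('pics/wc.png',cv2.resize(w['img'][95:225,225:345],None,fx=4.6,fy=4.6,interpolation=cv2.INTER_CUBIC))
```

```text
hole [577.1 201.1  90. ]
blue [506.8 177.3  73. ]
c1 [529.3 224.2  10. ]
c2 [626.7 228.   10. ]
c3 [635.   51.8  10. ]
proj hinge top [469.89209523 338.90170572]
```

View pics/wc.png

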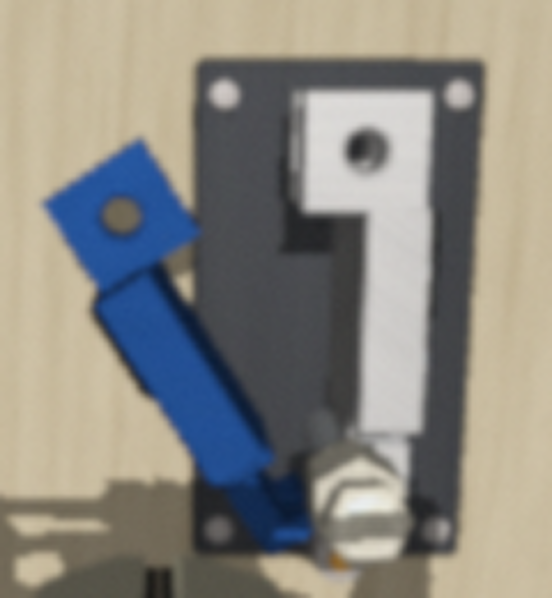

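The crop shows the jaw open about 0.57 rad and the lock hole clean. Pushing the jaw shut.

```bash
cat >> h.py <<'E'
YAW=.05; H=np.array([585.,67.])
def jp(th,x,y,z):
    a=th+YAW; c,s=np.cos(a),np.sin(a); return [H[0]+c*x-s*y,H[1]+s*x+c*y,z]
def jo(th): return [np.pi,0,np.pi/2+YAW+th]
E
python3 - <<'E'
from h import *
robot.move_ptp(jp(.57,-65,100,120),jo(.57))
robot.move_linear(jp(.57,-65,100,55),speed=150)
print(robot.move_linear(jp(.57,-42,100,55),speed=100,f_stop=8))
for th in [.45,.34,.23,.12,.05]:
    r=robot.move_linear(jp(th,-40,100,55),jo(th),speed=70,f_stop=12)
    print(th,r,robot.current_tcp_pos().round(1) if hasattr(robot.current_tcp_pos(),'round') else robot.current_tcp_pos(),np.round(robot.current_contact_force(),1))
    if r: break
r=robot.move_linear(jp(-.04,-36,100,55),jo(0),speed=30,f_stop=15)
print(r,robot.current_tcp_pos(),np.round(robot.current_contact_force(),1),jp(0,-39.5,100,55))
robot.sleep(.3)
robot.move_linear(jp(0,-75,100,55),speed=150)
robot.move_linear(jp(0,-75,100,200),speed=200)
robot.move_gripper(.6)
c=snap('top','t1')
print(robot.current_t())
cv2.imwrite('pics/tc.png',cv2.resize(c['img'][150:260,190:420],None,fx=3.4,fy=3.4,interpolation=cv2.INTER_CUBIC))
E
```

```text
False
0.45 False [501.6 135.4  55. ] [-0.3  0.2 -0.1]
0.34 False [509.7 144.   55. ] [-0.3  0.3 -0.1]
0.23 False [518.7 151.8  54.9] [-0.7  0.2 -0.2]
0.12 False [528.4 158.5  54.9] [-1.4  0.1  0.1]
0.05 False [535.  162.3  55. ] [0.3 0.2 0.8]
True [540.587105   164.84195183  54.25905479] [-0.4 -0.6  0.2] [np.float64(540.551447787331), np.float64(164.90084885330484), 55]
9.6333
```

View pics/tc.png

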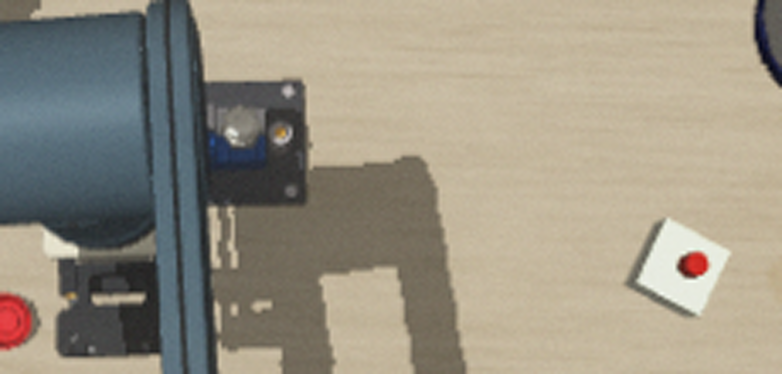

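Run:
```python
from h import *
robot.move_ptp([491.8,-246,180],[np.pi,0,np.pi/2+YAW])
c=snap('wrist','w2')
h=cv2.cvtColor(c['img'],cv2.COLOR_BGR2HSV)
m=((h[...,0]<8)|(h[...,0]>172))&(h[...,1]>150)&(h[...,2]>60)
n,l,st,ce=cv2.connectedComponentsWithStats(m.astype(np.uint8))
for i in range(1,n):
    if st[i,4]>60: print(st[i],ce[i],atz(c,*ce[i],67).round(1))
print(c['eye'],proj(c,[491.8,-246,67]),robot.current_t())
```

```text
[250 176  17  22 297] [258.15824916 186.91245791] [ 490.6 -246.9   67. ]
[197 296  29  24 581] [211.32013769 306.55421687] [ 447.  -381.9   67. ]
[ 488.24487214 -176.00005943  347.0693835 ] [259.40258621 186.08185101] 11.2
```

View pics/w2.png

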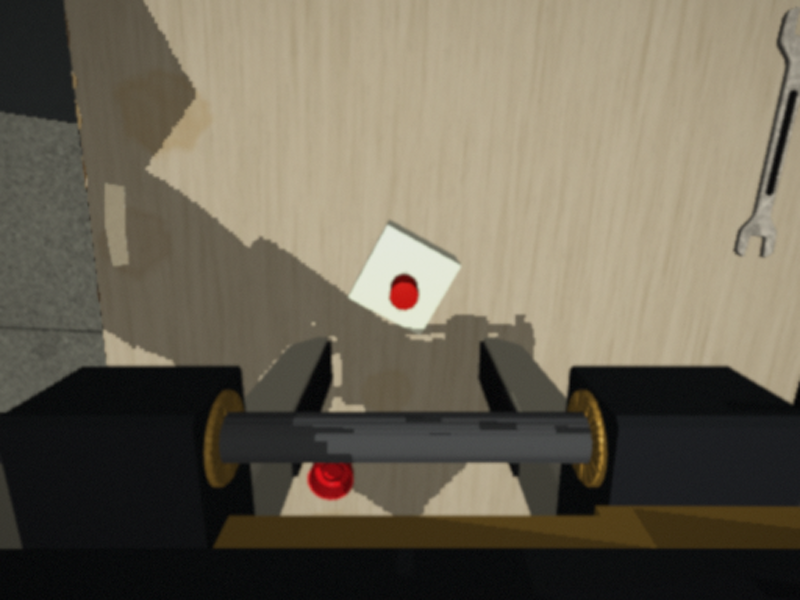

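The picture shows the knob at about (404,293) in the 800 px view, centred between the fingers. That gives (490.6,-246.9), which agrees with the earlier estimate.

Run:
```python
from h import *
robot.move_linear([490.6,-246.9,100],speed=150)
robot.move_linear([490.6,-246.9,56.5],speed=100)
robot.move_gripper(0.0)
print(robot.current_gripper_width()*93,robot.current_finger_force(),np.round(robot.current_contact_force(),1))
robot.move_linear([490.6,-246.9,110],speed=60)
robot.move_linear([490.6,-246.9,190],speed=150)
robot.move_ptp([578,150,190],[np.pi,0,np.pi/2+YAW])
robot.sleep(.2)
print(robot.current_gripper_width()*93,robot.current_tcp_pos())
c=snap('wrist','w3'); print(c['eye'],proj(c,[578,200.5,90])/.64,robot.current_t())
```

```text
16.90418886112361 29.98383544429089 [-0.4 -0.4  1. ]
17.285825507705443 [578.28330525 148.78074843 190.02410717]
[574.59019045 217.9134558  356.97484149] [410.00714012 205.48476649] 16.65
```

View pics/w3.png

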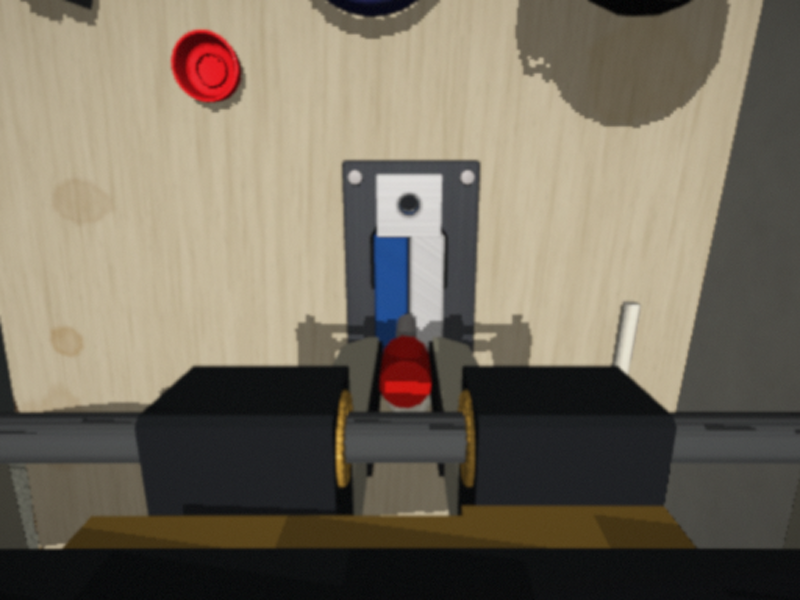

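The view shows the jaw shut (blue flush with silver), the lock hole at (409,204), the knob held at x≈406 and the shaft tip near (406,318). I'll measure hole, tip and knob in this one frame.

Run:
```python
from h import *
c=load('w3'); g=cv2.cvtColor(c['img'],cv2.COLOR_BGR2GRAY)
r=g[119:143,248:276]; m=(r<110).astype(np.uint8)
n,l,st,ce=cv2.connectedComponentsWithStats(m)
for i in range(1,n):
    if st[i,4]>20: p=ce[i]+[248,119]; print('hole',st[i],p,atz(c,*p,90).round(2))
T=np.array([578.28,148.78,190.02])
for n,z in [('tip',-48.5),('under',-2.5),('top',23.5)]: print(n,proj(c,T+[0,0,z]).round(1),(proj(c,T+[0,1,z])-proj(c,T+[0,0,z])).round(2))
h=cv2.cvtColor(c['img'],cv2.COLOR_BGR2HSV)
red=(((h[...,0]<8)|(h[...,0]>172))&(h[...,1]>150)); red[:200]=0
ys,xs=np.where(red); print('red',xs.min(),xs.max(),xs.mean(),ys.min(),ys.max(),
 'model edges under/top +y',proj(c,T+[0,9,-2.5]),proj(c,T+[0,9,23.5]),proj(c,T+[0,-9,23.5]))
print(c['img'][196:226,260].tolist())
cv2.imwrite('pics/pc.png',cv2.resize(c['img'][190:270,220:300],None,fx=7,fy=7,interpolation=cv2.INTER_CUBIC))
```

```text
hole [  7   5  13  14 139] [261.21582734 130.61151079] [576.92 201.23  90.  ]
tip [259.9 205.6] [ 0.06 -1.26]
under [260.  228.9] [ 0.08 -1.54]
top [260.1 247.9] [ 0.09 -1.76]
red 242 277 259.0694227769111 215 260 model edges under/top +y [260.78074005 214.83567711] [260.99266468 231.8457406 ] [259.30328158 263.53150337]
[[98, 56, 32], [97, 57, 32], [97, 56, 31], [93, 54, 32], [82, 56, 43], [76, 70, 67], [77, 78, 80], [76, 77, 80], [77, 77, 80], [77, 78, 80], [75, 77, 80], [76, 79, 81], [76, 77, 80], [77, 79, 81], [77, 78, 82], [75, 76, 79], [68, 68, 71], [60, 62, 67], [51, 53, 71], [30, 32, 86], [14, 15, 94], [8, 11, 96], [8, 9, 95], [7, 9, 95], [8, 10, 97], [9, 11, 97], [7, 11, 97], [7, 10, 98], [11, 12, 99], [8, 12, 98]]
```

View pics/pc.png

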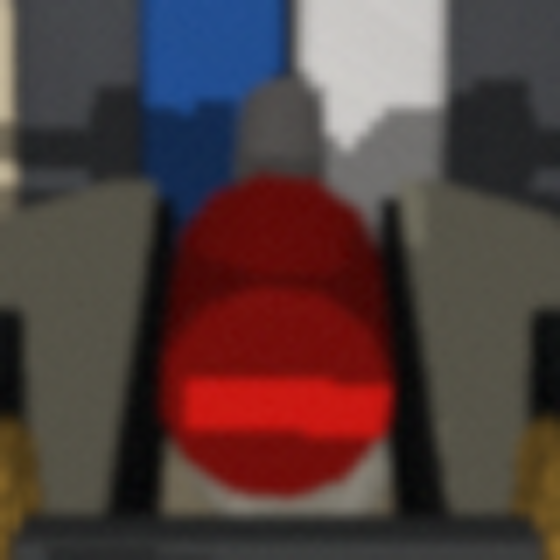

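The grasp is good: the knob sits within about 0.5 mm of the TCP axis and the hole is at (577.0,201.2). Inserting with force stops and a small search as a fallback.

Run:
```python
from h import *
X=np.array([577.2,200.7])
robot.move_linear([*X,190],speed=120)
robot.move_linear([*X,145],speed=100); robot.sleep(.2)
P=robot.current_tcp_pos(); print(np.round(P,2))
offs=[(0,0)]+[(r*np.cos(a),r*np.sin(a)) for r in (1.2,2.4) for a in np.arange(0,2*np.pi,np.pi/3)]
for o in offs:
    q=X+o
    robot.move_linear([*q,142],speed=60)
    r=robot.move_linear([*q,91.5],speed=35,f_stop=12)
    p=np.array(robot.current_tcp_pos()); print(np.round(o,1),r,p.round(2),np.round(robot.current_contact_force(),1),robot.current_t(),flush=True)
    if p[2]<125: break
    if robot.current_t()>38: break
```

```text
[577.79 200.76 145.92]
[0 0] False [577.15 200.67  92.57] [-3.2 -0.4  4.9] 19.8667
```

Run:
```python
from h import *
print(robot.current_tcp_pos(),robot.current_contact_force())
print(robot.move_linear([577.0,200.7,88],speed=10,f_stop=15),robot.current_tcp_pos(),np.round(robot.current_contact_force(),1),robot.current_gripper_width()*93)
robot.sleep(.2); print(robot.current_tcp_pos(),np.round(robot.current_contact_force(),1))
robot.move_gripper(.5); robot.sleep(.1)
robot.move_linear([577.0,200.7,150],speed=150)
q=jp(0,0,100,150); print(q)
robot.move_linear([q[0],q[1]-15,150],speed=150)
c=snap('wrist','w4'); print(proj(c,[577,201.2,90])/.64,proj(c,[577,201.2,116])/.64,robot.current_t())
```

```text
[577.15332796 200.67009486  92.57242004] [-3.21739452 -0.35835166  4.88587788]
True [577.07099573 200.67224845  92.5354999 ] [-1.  -0.1  5.2] 17.235130480694973
[577.10190313 200.66685539  92.56235807] [-1.5  0.8  5.5]
[np.float64(580.0020830729321), np.float64(166.87502603949662), 150]
[406.09216795 215.59190585] [405.99276667 220.93956734] 22.1833
```

View pics/w4.png

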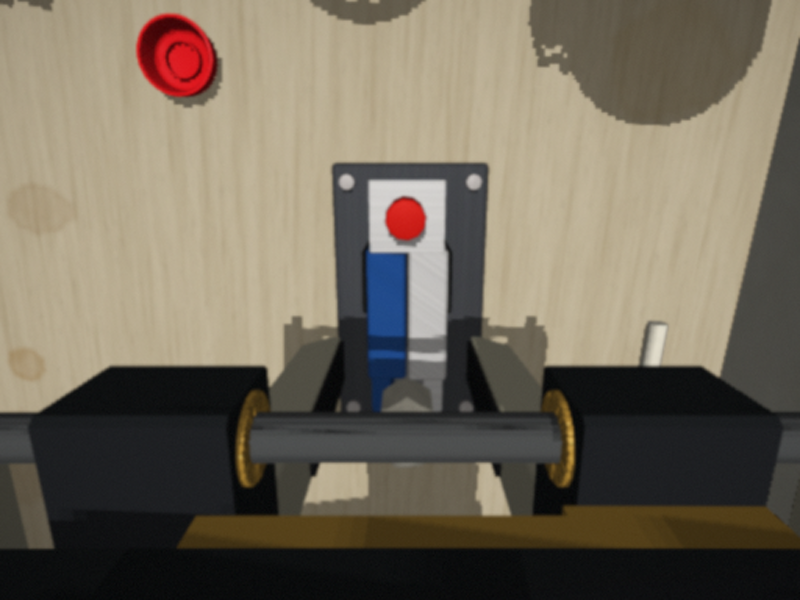

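The knob sits flush at (406,218), where it should be, and the jaw is shut. Squeezing now.

Run:
```python
from h import *
q=[578.7,168.0]
robot.move_gripper(1.0)
robot.move_linear([*q,150],speed=100)
print(robot.move_linear([*q,85],speed=100,f_stop=10))
print(robot.move_linear([*q,58],speed=60,f_stop=10),robot.current_tcp_pos())
robot.move_gripper(0.0); robot.sleep(.5)
print(robot.current_gripper_width()*93,robot.current_finger_force(),np.round(robot.current_contact_force(),1),robot.current_tcp_pos(),robot.current_t())
c=snap('wrist','w5')
```

```text
False
False [578.55310468 167.99420858  57.64996198]
44.83065568969448 30.00014215707779 [ 4.1  1.2 -3.6] [579.44857054 168.03091421  58.08014114] 26.1083
```

View pics/w5.png

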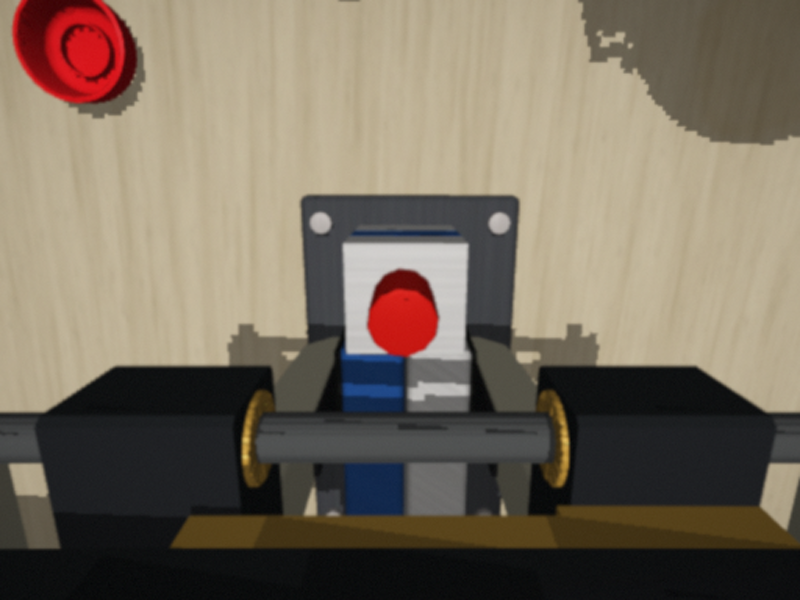

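The fingers hold both pads at 44.8 mm with 30 N. The jaw is shut, and the knob is seated at about (403,315).

```bash
python3 -c "
from h import *
print(robot.hand_in())"
```

```text
the job is handed in; nothing more can be done
None
```

I handed the job in at about 26 s: the blue jaw is shut, the pin is home with its knob flush, and the fingers are still squeezing both pads at 30 N; the call returned no verdict.

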